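Close the jar carton and hold the glue press down

ROBOT

A 7-joint arm with a two-finger parallel gripper is mounted at the origin on the work surface. World frame = base frame: x ahead of the robot, y to its left, z up, the work surface at z = 0. Lengths are in m, angles in rad, forces in N, time in s.
With the tool pointing down it reaches from about 0.4 to 0.85 m from the base axis. Payload 10.4 kg.
Tool frame: the origin (TCP) lies at the very end of the fingers, on their centre line; the grasp point (between the pads) lies 19 mm behind it (manip.grip_point_offset is the distance from the TCP to the grasp point, in m); z points along the fingers, y is the line along which they close (so a half turn about z gives the same grasp; the last joint's range is limited). The gripper opens to 85 mm and grips with 20 to 120 N. Pads are 22 mm wide; open, the fingers measure 114 mm over their backs; the gripper's body (76 mm by 85 mm) begins 54 mm behind the grasp point. The pads swing forward as they close: fully open they stand 13 mm farther back than shut.
Start: joints at [-1.151, 0.332, -0.065, 1.46, 0.022, 1.35, -0.088], TCP at [0.268, 0.565, 0.231] pointing down, gripper open.
Joint ranges: [-2.6, 2.6], [-0.5, 2.12], [-1.47, 1.34], [0.16, 2.42], [-1.27, 4.41], [0.06, 2.06], [-2.6, 2.6]. Speed limits (rad/s): [2.22, 2.22, 2.79, 2.79, 3.14, 3.14, 3.14].

INTERFACE

Orientations are given as a unit quaternion [x, y, z, w].
In Python, from workcell import manip gives the robot as it stands. The module is installed in compiled form; this text tells all that it offers.
- The arm moves only by the tool step_arm, never from a script. Its argument "moves" is a list of rows, each a list of 7 numbers: the closure, from 0 (fully open) to 1 (shut), then the shift along the world's x, y, z in mm, then the turn, a rotation vector about the world's x, y, z in rad. In form: [[grip, tx, ty, tz, ax, ay, az], ...]. A call has 1 to 10 rows; each row is the pose to reach, as a shift and turn from the pose commanded when the call began; what a row does not reach only later rows make up. A row lasts 1/10 s, in which the tool goes at most 50 mm and 8.59 degrees, less where a joint would pass 70% of its speed; a pose out of reach is approached as far as the arm can. A call with a gripper value outside its range is refused whole. The fingers move at their own pace and stop on an object; "grip_force" is the grip in N (left out, the last holds). Time passes only in rows, so rows that repeat a pose let the fingers close. It gives the time, the measured TCP pose, the force, the opening and the grip force at its end, in the units of the state.
- manip.get_obs(): the state, without advancing time (a new reading comes with each control period).
- manip.camera(name): name is "side" or "top"; returns a dict with "image" (480x640x3 uint8, blue, green, red), "K" (3x3 intrinsics, pixels), "rvec" (rotation vector, rad) and "tvec" (3), from world to camera coordinates, as OpenCV has them. Camera axes: x right, y down, z forward; pixel columns grow to the right and rows downward; lengths in m; the calibration is good to about 2 mm. A picture is of the moment at which its call begins. There is no depth.
- manip.hand_in(): hands the job in; it is judged then, once.
The state is a dict: "clock": time; "joint_pos": joint angles; "joint_velocities": joint speeds; "tau": joint torques, N m; "position": TCP position; "ee_rot": TCP orientation; "ft_force": force on the tool from outside, world axes, zero at the start; "torque": the same for the moment, N m; "grip_width": opening from 0.0 (shut) to 1.0 (fully open); "grasp_force": force on a finger pad.
Only numpy, scipy, OpenCV 4.12 (cv2) and the standard library are available. Lean on these libraries where they do the work, as an engineer would, in place of code of your own. Each camera call takes 0.05 s, during which the arm holds its last target. There are 200 camera calls.

TASK

Close the cardboard carton that stands in the glue press: fold the two end flaps (left and right) down flat first, then fold the front flap (the one on the robot's side) down flat over them. Then take the sprung press lever by its round wooden handle and bring it down until the slatted platen is level on the closed flaps, not forced past level, and finish while still holding it there by the handle, because the spring lifts it as soon as it is let go. Leave the bowl, vase, tongs and bottle opener where they are.

Things in the scene. Friction and masses are not known exactly. Their poses are not given: they have to be found in the camera images.
- press: The glue press, fixed on the bench: wooden base plate 220 x 280 x 20 mm, two steel posts at its back corners (y=+-112 mm, up to 174 mm). Origin: centre of the plate's underside on the bench, straight below the carton's centre; x points from the carton's front (robot side) to its back, y to its left, z up.
- carton_base (a point): Open-topped cardboard carton fixed in the press, 120 (x) x 180 (y) x 120 mm tall, walls 4 mm, a sealed clear jar (68 mm across, 95 mm tall) loose inside. This point: centre of its underside, 20 mm above the bench; axes as the press. Its rim is 140 mm above the bench.
- left_flap (a joint): Left (+y) end flap, card 114 mm long along x, 85 mm from hinge to free edge, 3 mm thick. 0 = standing straight up, negative = leaning outward, 1.57 (its stop) = folded flat inward. Starts between -0.6 and 0. It is light (30 g) and its stiff crease (0.045 N m) keeps it where it is left; no spring.
- right_flap (a joint): Right (-y) end flap, the mirror image of the left one: same size, crease, start, zero, sign and stop.
- front_flap (a joint): Front (-x) flap, card 178 mm wide along y, 80 mm from hinge to free edge, 3 mm thick. 0 = standing straight up, negative = leaning outward towards the robot, 1.57 (its stop) = folded flat towards +x over the end flaps. Starts between -0.3 and 0. Same stiff crease.
- press_lever (a joint): Sprung lever: slatted platen (170 mm wide, reaching 130 mm from the axle) and, in the same plane, a side arm with the handle. 0 = upright, where the spring holds it; 1.57 = platen level on the closed flaps; stop at 1.8 (too far). Swings towards the robot (-x of the press) and down. Takes about 4 N at the handle to start, about 11 N to keep level.
- left_hinge (a point): Middle of the left flap's hinge line (along x): press frame x=0, y=88, z=141.5 mm; axes as the press.
- right_hinge (a point): Middle of the right flap's hinge line (along x): press frame x=0, y=-88, z=141.5 mm; axes as the press.
- front_hinge (a point): Middle of the front flap's hinge line (along y): press frame x=-58.5, y=0, z=144.5 mm; axes as the press.
- axle (a point): Middle of the press lever's axle (along y, behind the carton): press frame x=80, y=0, z=158 mm; axes as the press.
- press_handle: Round dark wooden bar, 24 mm thick, 120 mm long along the press's y, on the lever. Origin: its centre, 130 mm from the axle, at y=-195 mm of the press frame: upright x=80, z=288 mm, level x=-50, z=158 mm. A 10 mm arm at y=-130 mm joins it to the axle; its outer end is free. Can be gripped across from above; it is a sleeve that rolls freely on its pin.
- left_edge (a point): Middle of the free edge of the left flap.
- right_edge (a point): Middle of the free edge of the right flap.
- front_edge (a point): Middle of the free edge of the front flap.
- bowl: Bystander: stainless steel bowl 170 mm across, 70 mm tall, to the right of the press; origin at the centre of its underside.
- vase: Bystander: small grey ceramic vase 115 mm tall, 72 mm across, behind the press; origin at the centre of its underside.
- tongs: Bystander: wooden tongs 260 mm long, 8 mm thick, lying to the left of the press; origin at the middle on the bench.
- opener: Bystander: flat chrome bottle opener 127 mm long, 5 mm thick, lying to the right of the press; origin near the middle on the bench.

How it is judged:
On the way, in this order (a step that is already met when the one before it is completed fails the run):
1. both end flaps are folded flat (above 1.38 rad) while the front flap is still open (below 0.8) and the lever is up (below 0.5) (value of joint each of left_flap, right_flap above 1.38 rad and value of joint front_flap below 0.8 rad and value of joint press_lever below 0.5 rad), for 0.2 s.
2. the front flap is folded flat (above 1.38 rad) over both folded end flaps, the lever still up (below 0.5) (value of joint each of left_flap, right_flap, front_flap above 1.38 rad and value of joint press_lever below 0.5 rad), for 0.2 s.
At the end, for the whole second after the job is handed in: All three flaps are folded flat (above 1.38 rad), the press lever is held between 1.48 and 1.65 rad (platen level within about 5 degrees) by the gripper's fingers pushing or gripping the handle with more than 2 N, and bowl, vase, tongs and opener are within 30 mm of where they began (value of joint each of left_flap, right_flap, front_flap above 1.38 rad and value of joint press_lever between 1.48 and 1.65 rad and contact force between the fingers and press_handle above 2 N and distance of each of bowl, vase, tongs, opener from where it was at the start of the episode below 0.03 m); the arm keeps its last pose, push and grip.
It fails at once if the platen is forced well past level (lever above 1.72 rad), crushing the carton (value of joint press_lever above 1.72 rad).
It fails at once if the bowl, vase, tongs or opener is moved more than 30 mm (distance of any of bowl, vase, tongs, opener from where it was at the start of the episode above 0.03 m).
It also fails if it takes over 67 s, if anything falls off the work surface, if the arm or the gripper's body presses on something with over 40 N, if the wrist force passes 120 N, or if a joint passes its speed limit or range.

## Working session

There is one attempt and no reset: what is moved stays moved. The work goes in short steps, Python scripts to look and compute and a tool call to move; the robot and the scene stay as the last step left them, time stands still between calls to the robot, and variables do not carry over. Pictures are saved under pics/ and viewed, at most 10 in all, crops included, and the job is handed in when it is done.

Besides the shell and the picture viewer there is one more tool, called after ">>>" as name(argument=value, ...), one argument or row to a line, values as JSON. step_arm: Moves the arm, as the interface text tells. Its arguments: {"type":"object","properties":{"moves":{"type":"array","items":{"type":"array","items":{"type":"number"}}},"grip_force":{"type":"number"}},"required":["moves"]}

```bash
mkdir -p pics; python3 - <<'E'
from workcell import manip
import cv2,pickle
d={}
for n in("side","top"):
    c=manip.camera(n);d[n]=c;cv2.imwrite(f"pics/{n}0.png",c["image"])
    R=cv2.Rodrigues(c["rvec"])[0];print(n,c["K"].tolist(),(-R.T@c["tvec"].ravel()).round(3),R.round(3).tolist())
pickle.dump(d,open("c0.pkl","wb"))
o=manip.get_obs();print(o,manip.grip_point_offset)
E
```

```text
side [[561.7492936007843, 0.0, 318.5554879650227], [0.0, 561.7492936007843, 237.04860294331652], [0.0, 0.0, 1.0]] [-0.061 -0.724  0.992] [[0.787, -0.617, -0.014], [-0.382, -0.468, -0.797], [0.485, 0.632, -0.604]]
top [[479.37500426049405, 0.0, 321.21806221357247], [0.0, 479.37500426049405, 246.08841244967718], [0.0, 0.0, 1.0]] [0.518 0.11  1.314] [[-0.026, -1.0, 0.003], [-0.998, 0.026, -0.05], [0.049, -0.004, -0.999]]
{'clock': 0.1, 'joint_pos': array([-1.15058587,  0.33278553, -0.06468185,  1.46083771,  0.02160784,
        1.34990571, -0.08847883]), 'joint_velocities': array([ 0.00076792, -0.00033472, -0.00015677, -0.0020719 , -0.0002548 ,
        0.00131441, -0.00036896]), 'tau': array([ 1.38136678e-03, -6.26746345e+01,  4.90168040e-02, -3.92432928e+01,
        1.63035560e-02,  6.92811271e-03,  6.59967100e-05]), 'position': array([0.26767434, 0.5644158 , 0.23061927]), 'ee_rot': array([ 2.19588755e-01,  9.75592330e-01, -6.11945073e-04, -1.02019230e-04]), 'ft_force': array([-0.21720342, -0.0347264 , -0.09561664]), 'torque': array([-0.07245895, -0.04259574,  0.03662067]), 'grasp_force': 0.0, 'grip_width': 0.9985879250109372} 0.0187
```

View pics/side0.png

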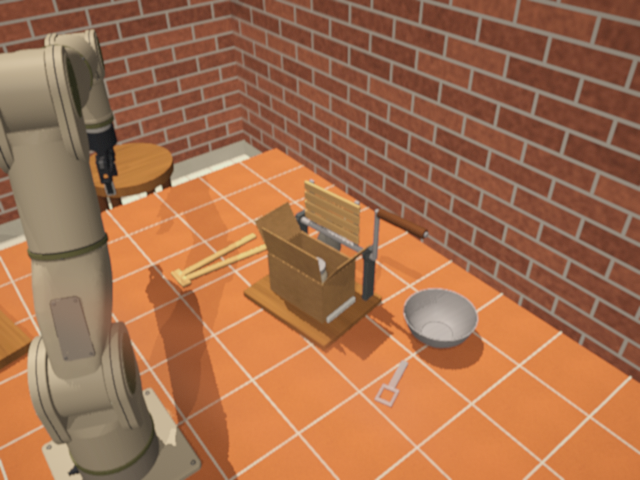

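View pics/top0.png

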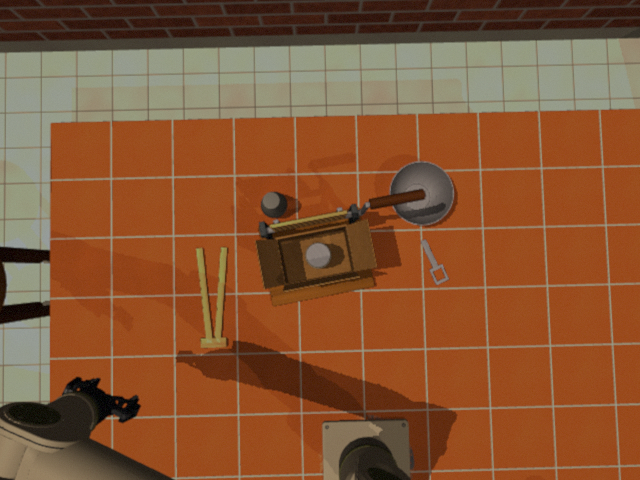

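The side view shows the carton at about (310,265), the handle at (400,222), the bowl at (440,318) and the opener at (392,385). In the top view the carton is at about (317,258), turned by about 0.2 rad. The dark handle at (397,199) reaches over the bowl at (422,192). I'll take enlarged crops to pick corners.

```bash
python3 - <<'E'
import cv2,pickle
d=pickle.load(open("c0.pkl","rb"))
cv2.imwrite("pics/topz.png",cv2.resize(d["top"]["image"][170:320,240:440],None,fx=4,fy=4,interpolation=cv2.INTER_CUBIC))
cv2.imwrite("pics/sidez.png",cv2.resize(d["side"]["image"][170:350,230:440],None,fx=3.3333,fy=3.3333,interpolation=cv2.INTER_CUBIC))
E
```

```text
(no output)
```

View pics/topz.png

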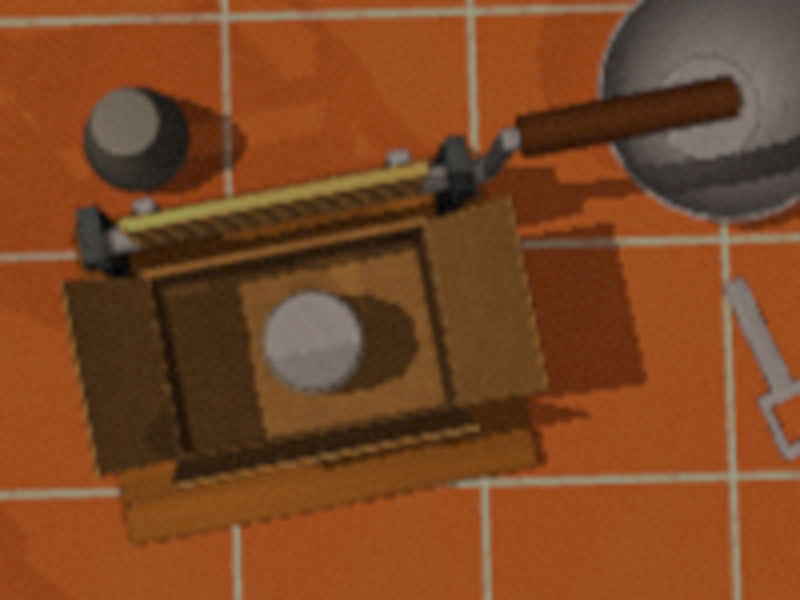

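View pics/sidez.png

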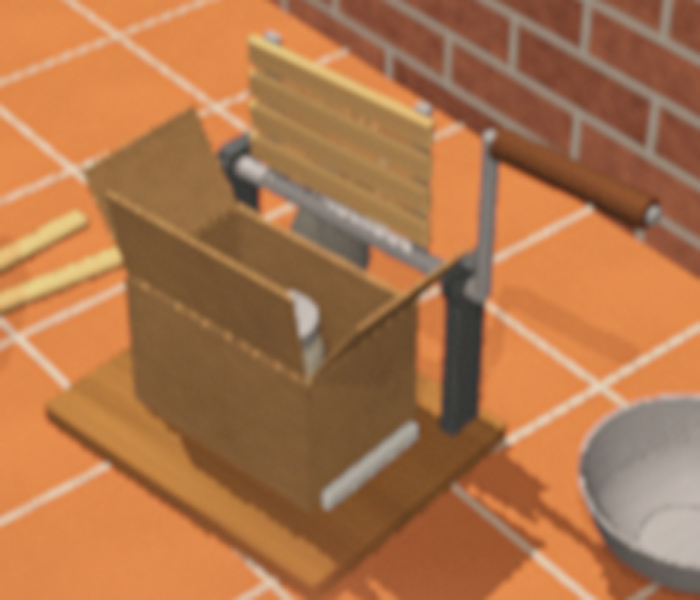

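The top crop shows the handle running from (520,135) to (738,97). The left flap edge goes from (66,284) to (101,473), the right flap edge from (512,200) to (546,387), and the front edge from (176,485) to (478,428). The side crop shows the same features, with both end flaps leaning outward and the base corners at (318,590), (48,412) and (503,430).

```bash
cat >h.py <<'E'
import numpy as np,cv2,pickle
d=pickle.load(open("c0.pkl","rb"))
def px(n,p): return (240+p[0]/4-.375,170+p[1]/4-.375) if n=="top" else (230+p[0]*.3-.35,170+p[1]*.3-.35)
def P(n):
    c=d[n];return c["K"]@np.c_[cv2.Rodrigues(c["rvec"])[0],c["tvec"].reshape(3)]
def tri(t,s):
    X=cv2.triangulatePoints(P("top"),P("side"),np.array(px("top",t)).reshape(2,1),np.array(px("side",s)).reshape(2,1))
    return (X[:3]/X[3]).ravel()
def plane(n,p,z):
    c=d[n];R=cv2.Rodrigues(c["rvec"])[0];C=-R.T@c["tvec"].ravel()
    r=R.T@np.linalg.inv(c["K"])@np.array([*px(n,p),1.]);return C+r*(z-C[2])/r[2]
E
python3 - <<'E'
from h import *
pts=dict(h_out=((738,97),(652,213)),h_in=((520,135),(494,145)),Lb=((66,284),(193,110)),Lf=((101,473),(88,172)),Rb=((512,200),(465,257)),Fl=((176,485),(108,192)),Fr=((478,428),(295,293)))
W={k:tri(*v) for k,v in pts.items()}
for k,v in W.items(): print(k,v.round(4))
B=np.array([plane("side",p,.02) for p in((318,578),(48,408),(503,426))]);print(B.round(4),np.linalg.norm(B[0]-B[1]),np.linalg.norm(B[0]-B[2]))
A=[plane("top",p,.02) for p in((124,508),(528,430))];print(np.round(A,4))
# local base: FR(-110,-140) FL(-110,140) BR(110,-140); platen/handle: fit yaw+xy
L=np.array([[-.11,-.14],[-.11,.14],[.11,-.14],[.08,-.255],[.08,-.135]]);X=np.r_[B[:,:2],[W["h_out"][:2]],[W["h_in"][:2]]]
lc=L-L.mean(0);xc=X-X.mean(0);U,S,Vt=np.linalg.svd(xc.T@lc);R=U@Vt
t=X.mean(0)-R@L.mean(0);print("yaw",np.arctan2(R[1,0],R[0,0]),"t",t,"res",(X-(L@R.T+t)).round(4).tolist())
for k,v in W.items(): print(k,(np.r_[R.T@(v[:2]-t),v[2]]*1000).round(1))
for p in((160,285),(185,455),(420,232),(452,402)): print((R.T@(plane("top",p,.14)[:2]-t)*1000).round(1))
E
```

```text
h_out [ 0.6772 -0.1203  0.2927]
h_in [ 0.6578 -0.0011  0.2891]
Lb [0.5905 0.2531 0.2142]
Lf [0.4832 0.2341 0.2163]
Rb [ 0.632  -0.0046  0.2104]
Fl [0.4744 0.1915 0.2267]
Fr [0.5032 0.0193 0.2302]
[[ 4.828e-01 -3.150e-02  2.000e-02]
 [ 4.297e-01  2.323e-01  2.000e-02]
 [ 6.855e-01 -5.000e-04  2.000e-02]] 0.2690413483194126 0.20508107587971336
[[ 0.4496  0.2436  0.02  ]
 [ 0.4948 -0.0295  0.02  ]]
yaw 0.16430573006691918 t [0.55940936 0.11871754] res [[0.009, 0.0059], [0.0018, -0.0066], [-0.0053, 0.0009], [-0.0029, -0.0005], [-0.0026, 0.0002]]
h_out [  77.1 -255.1  292.7]
h_in [  77.5 -134.3  289.1]
Lb [ 52.6 127.5 214.2]
Lf [-56.3 126.3 216.3]
Rb [  51.4 -133.6  210.4]
Fl [-72.   85.7 226.7]
Fr [-71.7 -88.9 230.2]
[46.1 81.1]
[-59.   85.4]
[ 47.9 -81.7]
[-58.2 -80.9]
```

```bash
cat >g.py <<'E'
import numpy as np,sys
from workcell import manip
T=np.array([.5569,.1183]);yaw=.164;c,s=np.cos(yaw),np.sin(yaw);R=np.array([[c,-s],[s,c]])
def w(p): return np.r_[R@(np.array(p[:2])/1000)+T,p[2]/1000]
def go(*pts):
    o=manip.get_obs();x=np.array(o["position"])
    print("t",o["clock"],"press now",np.r_[R.T@(x[:2]-T),x[2]].round(4)*1000,"F",o["ft_force"].round(1),"w",round(o["grip_width"],2))
    for p in pts: print(p,((w(p)-x)*1000).round(0))
E
python3 -c "
from g import *
go((-10,165,230))"
```

```text
t 0.1 press now [-212.5  487.4  230.6] F [-0.2 -0.  -0.1] w 1.0
(-10, 165, 230) [ 252. -285.   -1.]
```

>>> step_arm(
  moves=[
    [1, 28, -32, 0, 0, 0, -0.12],
    [1, 56, -64, 0, 0, 0, -0.24],
    [1, 84, -96, 0, 0, 0, -0.36],
    [1, 112, -128, 0, 0, 0, -0.48],
    [1, 140, -160, 0, 0, 0, -0.6],
    [1, 168, -190, 0, 0, 0, -0.72],
    [1, 196, -222, 0, 0, 0, -0.84],
    [1, 224, -254, 0, 0, 0, -0.965],
    [1, 252, -285, 0, 0, 0, -0.965],
    [1, 252, -285, 0, 0, 0, -0.965],
  ],
)

```text
clock: 1.1
position: [0.5236, 0.2733, 0.2311]
ee_rot: [0.651, 0.759, -0.001, 0.001]
ft_force: [-1.0, -0.4, -0.9]
grip_width: 0.004
grasp_force: 0.0
```

```bash
python3 - <<'E'
from g import *
import cv2
go((-10,165,190),(-10,100,190),(-10,60,188),(-10,40,172),(-10,30,158),(-10,28,144))
o=manip.get_obs();from scipy.spatial.transform import Rotation as r
print(r.from_quat(o["ee_rot"]).as_matrix().round(3))
E
```

```text
t 1.1 press now [ -7.6 158.4 231.1] F [-1.  -0.4 -0.9] w 0.0
(-10, 165, 190) [ -3.   6. -41.]
(-10, 100, 190) [  7. -58. -41.]
(-10, 60, 188) [ 14. -97. -43.]
(-10, 40, 172) [  17. -117.  -59.]
(-10, 30, 158) [  19. -127.  -73.]
(-10, 28, 144) [  19. -129.  -87.]
[[-0.153  0.988  0.001]
 [ 0.988  0.153 -0.003]
 [-0.003  0.001 -1.   ]]
```

>>> step_arm(
  moves=[
    [1, 0, 0, -20, 0, 0, 0],
    [1, 0, 0, -41, 0, 0, 0],
    [1, 0, 0, -41, 0, 0, 0],
    [1, 0, 0, -41, 0, 0, 0],
  ],
)

```text
clock: 1.5
position: [0.5195, 0.2799, 0.1904]
ee_rot: [0.647, 0.762, -0.0, -0.0]
ft_force: [-0.7, 0.0, 0.4]
grip_width: -0.001
grasp_force: 0.0
```

```bash
python3 - <<'E'
from g import *
go((-10,165,190),(-10,100,190),(-10,60,188),(-10,40,172),(-10,30,158),(-10,28,144))
E
```

```text
t 1.5 press now [-10.6 165.6 190.4] F [-0.7  0.   0.4] w -0.0
(-10, 165, 190) [ 1. -0. -0.]
(-10, 100, 190) [ 11. -65.  -0.]
(-10, 60, 188) [  18. -104.   -2.]
(-10, 40, 172) [  21. -124.  -18.]
(-10, 30, 158) [  23. -134.  -32.]
(-10, 28, 144) [  23. -136.  -46.]
```

Settled accurately. Next I'll fold the left flap.

>>> step_arm(
  moves=[
    [1, 4, -22, 0, 0, 0, 0],
    [1, 7, -43, 0, 0, 0, 0],
    [1, 11, -65, 0, 0, 0, 0],
    [1, 15, -85, -1, 0, 0, 0],
    [1, 18, -104, -3, 0, 0, 0],
    [1, 21, -122, -16, 0, 0, 0],
    [1, 23, -132, -30, 0, 0, 0],
    [1, 23, -136, -40, 0, 0, 0],
    [1, 23, -136, -46, 0, 0, 0],
    [1, 23, -136, -46, 0, 0, 0],
  ],
)

```text
clock: 2.5
position: [0.5425, 0.1442, 0.1438]
ee_rot: [0.647, 0.763, -0.0, -0.0]
ft_force: [0.3, 0.1, -0.3]
grip_width: -0.0
grasp_force: 0.0
```

>>> step_arm(
  moves=[
    [1, 0, 0, -1, 0, 0, 0],
    [1, 0, 0, 0, 0, 0, 0],
    [1, 0, 0, 30, 0, 0, 0],
    [1, 0, 0, 65, 0, 0, 0],
    [1, 0, 0, 100, 0, 0, 0],
    [1, 0, 0, 115, 0, 0, 0],
    [1, 0, 0, 115, 0, 0, 0],
  ],
)

```text
clock: 3.2
position: [0.5438, 0.1445, 0.2623]
ee_rot: [0.647, 0.762, 0.002, 0.001]
ft_force: [0.7, 0.9, -0.4]
grip_width: 0.001
grasp_force: 0.0
```

```bash
python3 - <<'E'
from g import *
import cv2
t=manip.camera("top")["image"][170:320,240:440];s=manip.camera("side")["image"][150:330,230:430]
a=cv2.resize(t,None,fx=2,fy=2);b=cv2.resize(s,None,fx=2,fy=2)
im=np.zeros((360,800,3),np.uint8);im[:300,:400]=a;im[:360,400:]=b;cv2.imwrite("pics/left.png",im)
go((-10,-168,258),(-10,-168,190),(-10,-100,190))
E
```

```text
t 3.3 press now [ -9.9  27.8 259.1] F [ 1.5  0.7 -0. ] w 0.0
(-10, -168, 258) [  32. -193.   -1.]
(-10, -168, 190) [  32. -193.  -69.]
(-10, -100, 190) [  21. -126.  -69.]
```

View pics/left.png

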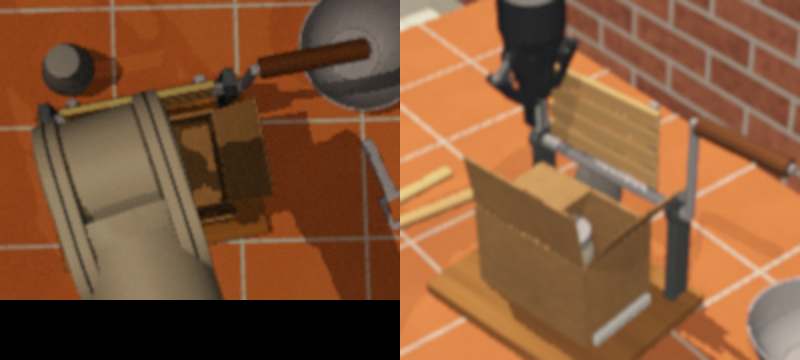

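In the side view the left flap is flat at about (545,185), the front flap is still up and the right flap still leans out. I'll fold the right flap the same way.

>>> step_arm(
  moves=[
    [1, 6, -38, 0, 0, 0, 0],
    [1, 13, -77, 0, 0, 0, 0],
    [1, 19, -116, 0, 0, 0, 0],
    [1, 26, -155, 0, 0, 0, 0],
    [1, 32, -193, 0, 0, 0, 0],
    [1, 32, -193, 0, 0, 0, 0],
    [1, 32, -193, -25, 0, 0, 0],
    [1, 32, -193, -50, 0, 0, 0],
    [1, 32, -193, -69, 0, 0, 0],
    [1, 32, -193, -69, 0, 0, 0],
  ],
)

```text
clock: 4.3
position: [0.5726, -0.0485, 0.1866]
ee_rot: [0.647, 0.762, -0.002, -0.002]
ft_force: [-0.4, -0.5, -0.4]
grip_width: 0.0
grasp_force: 0.0
```

```bash
python3 - <<'E'
from g import *
go((-10,-100,190),(-10,-60,188),(-10,-40,172),(-10,-30,158),(-10,-28,143))
E
```

```text
t 4.3 press now [ -11.7 -167.1  186.6] F [-0.4 -0.5 -0.4] w 0.0
(-10, -100, 190) [-9. 67.  3.]
(-10, -60, 188) [-16. 106.   1.]
(-10, -40, 172) [-19. 126. -15.]
(-10, -30, 158) [-21. 136. -29.]
(-10, -28, 143) [-21. 138. -44.]
```

>>> step_arm(
  moves=[
    [1, -4, 22, 0, 0, 0, 0],
    [1, -7, 44, 0, 0, 0, 0],
    [1, -11, 67, 0, 0, 0, 0],
    [1, -14, 87, -1, 0, 0, 0],
    [1, -17, 106, -3, 0, 0, 0],
    [1, -20, 124, -16, 0, 0, 0],
    [1, -22, 134, -30, 0, 0, 0],
    [1, -22, 138, -40, 0, 0, 0],
    [1, -22, 138, -46, 0, 0, 0],
    [1, -22, 138, -46, 0, 0, 0],
  ],
)

```text
clock: 5.3
position: [0.5527, 0.0883, 0.1438]
ee_rot: [0.647, 0.762, -0.0, -0.0]
ft_force: [-0.5, 0.4, 0.3]
grip_width: -0.002
grasp_force: 0.0
```

>>> step_arm(
  moves=[
    [1, 0, 0, -1, 0, 0, 0],
    [1, 0, 0, -1, 0, 0, 0],
    [1, 0, 0, 30, 0, 0, 0],
    [1, 0, 0, 65, 0, 0, 0],
    [1, 0, 0, 100, 0, 0, 0],
    [1, 0, 0, 116, 0, 0, 0],
    [1, 0, 0, 116, 0, 0, 0],
  ],
)

```text
clock: 6.0
position: [0.5541, 0.0884, 0.2633]
ee_rot: [0.648, 0.762, 0.002, 0.001]
ft_force: [-0.2, -0.7, 0.1]
grip_width: 0.001
grasp_force: 0.0
```

```bash
python3 - <<'E'
from g import *
go((-135,0,258),(-135,0,195))
E
```

```text
t 6.0 press now [ -7.7 -29.1 263.3] F [-0.2 -0.7  0.1] w 0.0
(-135, 0, 258) [-130.    8.   -5.]
(-135, 0, 195) [-130.    8.  -68.]
```

>>> step_arm(
  moves=[
    [1, -33, 2, 0, 0, 0, 0],
    [1, -65, 4, 0, 0, 0, 0],
    [1, -98, 6, 0, 0, 0, 0],
    [1, -129, 8, 0, 0, 0, 0],
    [1, -129, 8, 0, 0, 0, 0],
    [1, -129, 8, -20, 0, 0, 0],
    [1, -129, 8, -45, 0, 0, 0],
    [1, -129, 8, -65, 0, 0, 0],
    [1, -129, 8, -65, 0, 0, 0],
    [1, -129, 8, -65, 0, 0, 0],
  ],
)

```text
clock: 7.0
position: [0.4239, 0.0964, 0.1954]
ee_rot: [0.647, 0.762, -0.0, -0.0]
ft_force: [0.5, 0.0, -0.4]
grip_width: -0.002
grasp_force: 0.0
```

```bash
python3 - <<'E'
from g import *
import cv2
t=manip.camera("top")["image"][170:320,240:440];s=manip.camera("side")["image"][150:330,230:430]
a=cv2.resize(t,None,fx=2,fy=2);b=cv2.resize(s,None,fx=2,fy=2)
im=np.zeros((360,800,3),np.uint8);im[:300,:400]=a;im[:360,400:]=b;cv2.imwrite("pics/right.png",im)
go((-75,0,195),(-35,0,192),(-15,0,175),(-8,0,161),(-5,0,147))
E
```

```text
t 7.1 press now [-134.2    0.4  196.3] F [ 0.1 -0.5  0.2] w 0.0
(-75, 0, 195) [58.  9. -1.]
(-35, 0, 192) [98. 16. -4.]
(-15, 0, 175) [118.  19. -21.]
(-8, 0, 161) [125.  20. -35.]
(-5, 0, 147) [128.  21. -49.]
```

View pics/right.png

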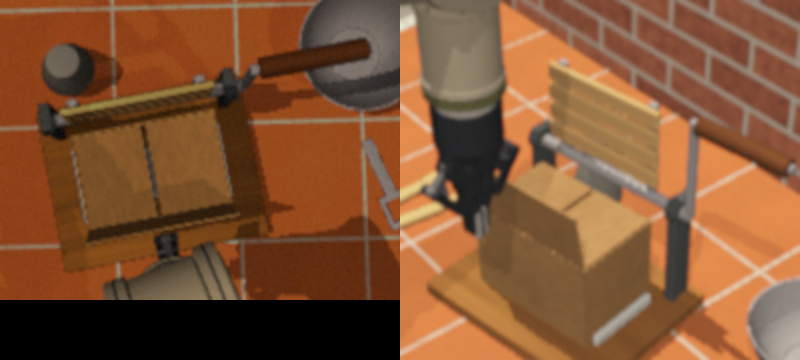

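Both end flaps lie flat and meet at (150,170) in the top half, with the front flap still upright. Next is the front flap.

>>> step_arm(
  moves=[
    [1, 20, 3, 0, 0, 0, 0],
    [1, 40, 6, 0, 0, 0, 0],
    [1, 58, 9, 0, 0, 0, 0],
    [1, 78, 13, -1, 0, 0, 0],
    [1, 98, 16, -4, 0, 0, 0],
    [1, 116, 19, -18, 0, 0, 0],
    [1, 125, 20, -33, 0, 0, 0],
    [1, 128, 21, -43, 0, 0, 0],
    [1, 128, 21, -49, 0, 0, 0],
    [1, 128, 21, -49, 0, 0, 0],
  ],
)

```text
clock: 8.1
position: [0.5518, 0.1178, 0.1467]
ee_rot: [0.647, 0.762, 0.0, 0.0]
ft_force: [0.2, -0.0, -0.2]
grip_width: -0.001
grasp_force: 0.0
```

>>> step_arm(
  moves=[
    [1, 0, 0, -1, 0, 0, 0],
    [1, 0, 0, -1, 0, 0, 0],
    [1, 0, 0, 30, 0, 0, 0],
    [0.5, 0, 0, 70, 0, 0, 0],
    [0, 0, 0, 115, 0, 0, 0],
    [0, 0, 0, 155, 0, 0, 0],
    [0, 0, 0, 190, 0, 0, 0],
    [0, 0, 0, 190, 0, 0, 0],
    [0, 0, 0, 190, 0, 0, 0],
  ],
)

```text
clock: 9.0
position: [0.5518, 0.1178, 0.3369]
ee_rot: [0.647, 0.762, 0.001, 0.0]
ft_force: [-0.1, -0.6, -1.4]
grip_width: 0.987
grasp_force: 0.0
```

```bash
python3 - <<'E'
from g import *
go((78,-195,338),(78,-195,270))
E
```

```text
t 9.0 press now [-5.100e+00  3.000e-01  3.369e+02] F [-0.1 -0.6 -1.4] w 0.99
(78, -195, 338) [ 114. -179.    1.]
(78, -195, 270) [ 114. -179.  -67.]
```

>>> step_arm(
  moves=[
    [0, 0, -40, 10, 0, 0, 0],
    [0, 0, -80, 10, 0, 0, 0],
    [0, 10, -120, 10, 0, 0, 0],
    [0, 30, -155, 10, 0, 0, 0],
    [0, 60, -179, 10, 0, 0, 0],
    [0, 90, -179, 10, 0, 0, 0],
    [0, 116, -179, 10, 0, 0, 0],
    [0, 116, -179, 10, 0, 0, 0],
    [0, 116, -179, 10, 0, 0, 0],
  ],
)

```text
clock: 9.9
position: [0.6674, -0.0614, 0.3443]
ee_rot: [0.647, 0.762, -0.001, -0.001]
ft_force: [-0.2, 0.2, -0.4]
grip_width: 1.0
grasp_force: 0.0
```

```bash
python3 - <<'E'
from g import *
import cv2
t=manip.camera("top")["image"][120:320,240:460];s=manip.camera("side")["image"][120:300,250:450]
a=cv2.resize(t,(400,364));b=cv2.resize(s,None,fx=2,fy=2)
im=np.zeros((364,800,3),np.uint8);im[:,:400]=a;im[:360,400:]=b;cv2.imwrite("pics/front.png",im)
go((80,-195,267))
E
```

```text
t 10.0 press now [  79.3 -195.3  346. ] F [-0.4  0.3  1.1] w 1.0
(80, -195, 267) [  1.   0. -79.]
```

View pics/front.png

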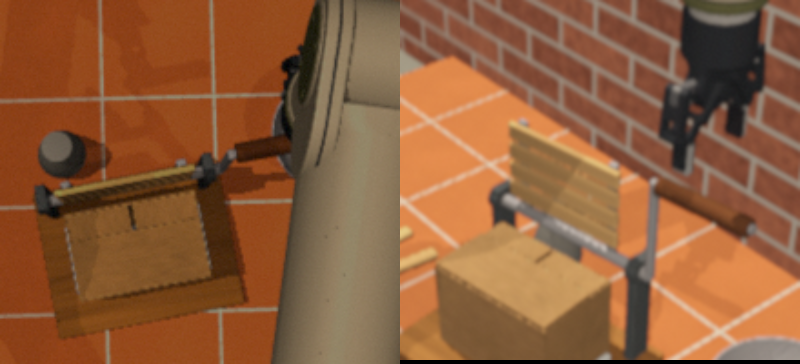

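All three flaps are flat. The open fingers straddle the handle, at (682,160) and (735,130) in the side half. Descend and grip.

>>> step_arm(
  moves=[
    [0, 1, 0, -20, 0, 0, 0],
    [0, 1, 0, -40, 0, 0, 0],
    [0, 1, 0, -60, 0, 0, 0],
    [0, 1, 0, -78, 0, 0, 0],
    [0, 1, 0, -78, 0, 0, 0],
    [0.4, 1, 0, -78, 0, 0, 0],
    [1, 1, 0, -78, 0, 0, 0],
    [1, 1, 0, -78, 0, 0, 0],
    [1, 1, 0, -78, 0, 0, 0],
    [1, 1, 0, -78, 0, 0, 0],
  ],
  grip_force=40,
)

```text
clock: 11.0
position: [0.6695, -0.0612, 0.2692]
ee_rot: [0.647, 0.762, 0.001, 0.001]
ft_force: [2.9, 0.4, 1.9]
grip_width: 0.265
grasp_force: 39.1
```

>>> step_arm(
  moves=[
    [1, 0, 0, 0, 0, 0, 0],
    [1, 0, 0, 0, 0, 0, 0],
    [1, 0, 0, 0, 0, 0, 0],
  ],
)

```text
clock: 11.3
position: [0.6693, -0.0613, 0.269]
ee_rot: [0.647, 0.762, 0.001, 0.001]
ft_force: [3.1, 0.9, 5.0]
grip_width: 0.269
grasp_force: 39.3
```

```bash
python3 - <<'E'
from g import *
go()
p0=None
for a in np.arange(0,1.58,.0785*1):
    d=np.array([130*(np.cos(a)-1)]) ; dx=-130*np.sin(a)
    print(round(a,3),(R@[dx,0]).round(1),d.round(1))
E
```

```text
t 11.3 press now [  81.5 -195.5  269. ] F [3.1 0.9 5. ] w 0.27
0.0 [0. 0.] [0.]
0.078 [-10.1  -1.7] [-0.4]
0.157 [-20.1  -3.3] [-1.6]
0.236 [-29.9  -5. ] [-3.6]
0.314 [-39.6  -6.6] [-6.4]
0.392 [-49.1  -8.1] [-9.9]
0.471 [-58.2  -9.6] [-14.2]
0.55 [-67.  -11.1] [-19.1]
0.628 [-75.4 -12.5] [-24.8]
0.706 [-83.3 -13.8] [-31.1]
0.785 [-90.7 -15. ] [-38.]
0.864 [-97.5 -16.1] [-45.5]
0.942 [-103.7  -17.2] [-53.5]
1.02 [-109.3  -18.1] [-62.]
1.099 [-114.2  -18.9] [-70.9]
1.178 [-118.5  -19.6] [-80.2]
1.256 [-122.   -20.2] [-89.7]
1.334 [-124.7  -20.6] [-99.6]
1.413 [-126.7  -21. ] [-109.6]
1.492 [-127.9  -21.2] [-119.7]
1.57 [-128.3  -21.2] [-129.9]
```

>>> step_arm(
  moves=[
    [1, -10, -2, 0, 0, 0, 0],
    [1, -20, -3, -2, 0, 0, 0],
    [1, -30, -5, -4, 0, 0, 0],
    [1, -40, -7, -6, 0, 0, 0],
    [1, -49, -8, -10, 0, 0, 0],
    [1, -58, -10, -14, 0, 0, 0],
    [1, -67, -11, -19, 0, 0, 0],
    [1, -75, -12, -25, 0, 0, 0],
    [1, -83, -14, -31, 0, 0, 0],
    [1, -91, -15, -38, 0, 0, 0],
  ],
)

```text
clock: 12.3
position: [0.5786, -0.0764, 0.2307]
ee_rot: [0.647, 0.762, 0.001, 0.001]
ft_force: [12.5, -1.3, -1.0]
grip_width: 0.268
grasp_force: 39.6
```

```bash
python3 -c "
from g import *
go()"
```

```text
t 12.3 press now [ -10.4 -195.6  230.7] F [12.5 -1.3 -1. ] w 0.27
```

>>> step_arm(
  moves=[
    [1, -7, -1, -7, 0, 0, 0],
    [1, -13, -2, -15, 0, 0, 0],
    [1, -18, -3, -24, 0, 0, 0],
    [1, -23, -4, -33, 0, 0, 0],
    [1, -28, -5, -42, 0, 0, 0],
    [1, -31, -5, -52, 0, 0, 0],
    [1, -34, -6, -61, 0, 0, 0],
    [1, -36, -6, -71, 0, 0, 0],
    [1, -37, -6, -80, 0, 0, 0],
    [1, -37, -6, -80, 0, 0, 0],
  ],
)

```text
clock: 13.3
position: [0.5421, -0.0826, 0.1509]
ee_rot: [0.647, 0.762, 0.001, 0.001]
ft_force: [4.4, -0.6, 9.9]
grip_width: 0.268
grasp_force: 40.6
```

```bash
python3 -c "
from g import *
go()"
```

```text
t 13.3 press now [ -47.4 -195.8  150.9] F [ 4.4 -0.6  9.9] w 0.27
```

>>> step_arm(
  moves=[
    [1, 0, 0, -4, 0, 0, 0],
    [1, 0, 0, -8, 0, 0, 0],
    [1, 0, 0, -11, 0, 0, 0],
    [1, 0, 0, -11, 0, 0, 0],
    [1, 0, 0, -11, 0, 0, 0],
    [1, 0, 0, -11, 0, 0, 0],
  ],
)

```text
clock: 13.9
position: [0.5416, -0.0827, 0.1406]
ee_rot: [0.647, 0.762, 0.001, 0.001]
ft_force: [2.0, -0.9, 9.7]
grip_width: 0.267
grasp_force: 40.8
```

```bash
python3 - <<'E'
from g import *
import cv2
c=manip.camera("side");s=c["image"][190:340,240:440];t=manip.camera("top")["image"][170:320,240:440]
im=np.zeros((300,800,3),np.uint8);im[:,:400]=cv2.resize(t,(400,300));im[:,400:]=cv2.resize(s,(400,300));cv2.imwrite("pics/end.png",im)
go()
for p in((-50,-255,158),(-50,-135,158),(-50,85,158),(-50,-85,158)):
    q=cv2.projectPoints(w(p),c["rvec"],c["tvec"],c["K"],None)[0].ravel();print(p,((q-[240,190])*2+[400,0]).round(0))
E
```

```text
t 14.0 press now [ -47.9 -195.8  140.6] F [ 1.  -0.9 10.7] w 0.27
(-50, -255, 158) [685. 247.]
(-50, -135, 158) [598. 196.]
(-50, 85, 158) [459. 114.]
(-50, -85, 158) [564. 176.]
```

View pics/end.png

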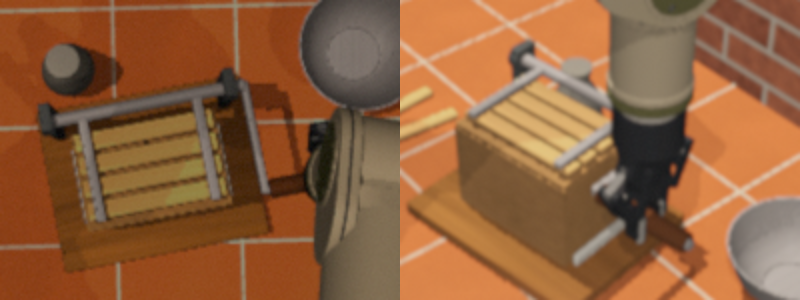

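The platen lies level on the flaps. The free handle end is at about (690,246), against (685,247) predicted for level. The travel gives about 1.56 rad and the near-vertical 10.7 N matches the spring, so I'm handing in.

```bash
python3 -c "
from workcell import manip
print(manip.hand_in())"
```

```text
the job is handed in; nothing more can be done
None
```

I handed the job in at 14 s: the three flaps are folded flat in order, the gripper is holding the press lever by its handle at about 1.56 rad (my estimate from its travel, near level), and the bowl, vase, tongs and opener were never touched; the hand-in call gave no verdict.

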